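Find the rocking corner of a jig plate and press its shim flat

ROBOT

A 6-joint arm with a two-finger parallel gripper is mounted at the origin on a cart in front of the work surface, level with it; the furniture and walls round the work are solid. World frame = base frame: x ahead of the robot, y to its left, z up, the work surface at z = 0. Lengths are in m, angles in degrees, forces in N, time in s.
With the tool pointing down it reaches from about 0.3 to 0.75 m from the base axis. Payload 8.5 kg.
Tool frame: the origin (TCP) lies at the very end of the fingers, on their centre line; the grasp point (between the pads) lies 19 mm behind it; x points along the fingers, y is the direction in which the jaws open and shut, and the axes are right-handed (so a half turn about x gives the same grasp; the last joint's range is limited). The gripper opens to 85 mm and grips with 20 to 120 N. Pads are 22 mm wide; open, the fingers measure 114 mm over their backs; the gripper's body (76 mm by 85 mm) begins 54 mm behind the grasp point. The pads swing forward as they close: fully open they stand 13 mm farther back than shut.
Start: joints at [-79.544, 21.807, 74.336, -0, 83.858, -12.336], TCP at [0.213, -0.507, 0.197] pointing down, gripper open.
Joint ranges: [-178.18, 178.18], [-50.72, 133.34], [12.68, 142.11], [-81.47, 261.47], [9.98, 163.14], [-165.26, 165.26]. Speed limits (degrees/s): [136.94, 136.94, 180, 180, 180, 180].

INTERFACE

Orientations are given as a 3x3 rotation matrix whose columns are the frame's x, y, z axes.
In Python, from rig import sensors, cams, env gives the robot as it stands.
- The arm moves only by the shell command python3 -m crank 'ROWS' [FORCE]. ROWS is a JSON object of lists of equal length, an entry for each row: "hand": the closure in counts, from 0 (fully open) to 255 (shut); "translation": the shift along the tool's x, y, z in m, a list of three; "dr": the turn, a rotation vector about the tool's x, y, z in rad, a list of three. A call has 1 to 5 rows; each row is the pose to reach, as a shift and turn from the pose commanded when the call began, along the tool's axes at that moment; what a row does not reach only later rows make up. A row lasts 1/10 s, in which the tool goes at most 50 mm and 8.59 degrees, less where a joint would pass 70% of its speed; a pose out of reach is approached as far as the arm can. A call with a gripper value outside its range is refused whole. The fingers move at their own pace and stop on an object; FORCE is the grip in N (left out, the last holds). Time passes only in rows, so rows that repeat a pose let the fingers close. It gives the time, the measured TCP pose, the force and the opening at its end, in the units of the state.
- sensors.observe(): the state, without advancing time (a new reading comes with each control period).
- cams.get_image(name): name is "side" or "top"; returns (picture, depth): 384x512x3 uint8, blue, green, red; 384x512 float32, m along the optical axis (not along the pixel's ray), 0 where there is no reading.
- cams.calibration(name): a dict with "vertical_fov" (degrees; the focal length in pixels is half the picture's height over the tangent of half this angle, whatever the lens; pixels are square), "cx", "cy" (the principal point, pixels), "distortion" ([k1, k2, p1, p2, k3] as OpenCV has them; the pictures are not rectified), "extrinsics" (4x4, takes a point from camera to world coordinates). Camera axes: x right, y down, z forward; pixel columns grow to the right and rows downward; lengths in m; the calibration is good to about 2 mm. A picture is of the moment at which its call begins. calibration takes no time and is no camera call.
- env.close_job(): hands the job in, once; it reports no verdict.
The state is a dict: "time_s": time; "q": joint angles; "qvel": joint speeds; "joint_efforts": joint torques, N m; "position": TCP position; "tool_rot": TCP orientation; "ft_force": force on the tool from outside, world axes, zero at the start; "wrist_torque": the same for the moment, N m; "grip_width": finger opening in m.
Only numpy, scipy, OpenCV 4.12 (cv2) and the standard library are available. Lean on these libraries where they do the work, as an engineer would, in place of code of your own. Each camera call takes 0.05 s, during which the arm holds its last target. There are 200 camera calls.

TASK

The steel jig plate on the green base rocks, because the rest under one of its corners has lost its pad. Press down on the plate's corners with a fingertip until you find the one that gives, then press that corner's brass-ended rocker shim down flat, leaving the other three shims up, without disturbing the things lying round the jig. Then press on that same corner again to prove that it no longer gives, and finish while still holding that push; nothing needs to be gripped or lifted.

Things in the scene. Friction and masses are not known exactly. Their poses are not given: they have to be found in the camera images.
- jig_base: Green painted levelling base, 170 x 262 x 10 mm, screwed to the bench. Origin: middle of its underside, on the bench top; at yaw 0 x points away from the robot (rear), y to the left. It carries the jig plate and four rocker shims, two at its left and two at its right end. A rest stud stands under each plate corner, out of sight; three have their 4 mm pad, one, which varies, lost it.
- jig_plate: Steel plate, 140 x 194 x 12 mm, with small dark holes, a fence 9 mm high at the middle of its rear edge, two dowels 8 mm high and a knurled nut in the middle (18 mm above the plate). Origin: middle of its underside, 30 mm above the bench; axes as the base's. Captive on the sprung nut, which holds it level but lets it tip where no padded stud is under it.
- corner_front_left (a point): Where to press the front left corner: on the plate's top, 18 mm in from its front and 15 mm in from its left edge, 42 mm above the bench while level; moves with the plate. A good corner gives less than 1 mm. The one whose stud lost its pad gives about 4 mm under about 4 N, meets the bare stud, and springs back level when let go.
- corner_front_right (a point): Where to press the front right corner: on the plate's top, 18 mm in from its front and 15 mm in from its right edge, 42 mm above the bench while level; moves with the plate. A good corner gives less than 1 mm. The one whose stud lost its pad gives about 4 mm under about 4 N, meets the bare stud, and springs back level when let go.
- corner_rear_left (a point): Where to press the rear left corner: on the plate's top, 18 mm in from its rear and 15 mm in from its left edge, 42 mm above the bench while level; moves with the plate. A good corner gives less than 1 mm. The one whose stud lost its pad gives about 4 mm under about 4 N, meets the bare stud, and springs back level when let go.
- corner_rear_right (a point): Where to press the rear right corner: on the plate's top, 18 mm in from its rear and 15 mm in from its right edge, 42 mm above the bench while level; moves with the plate. A good corner gives less than 1 mm. The one whose stud lost its pad gives about 4 mm under about 4 N, meets the bare stud, and springs back level when let go.
- pad_front_left (a point): Middle of the top of the brass thumb pad (24 x 20 mm along the base's x, y) on the outer end of the front left rocker shim, a steel lever 14 mm wide; 42 to 45 mm above the bench as found, 25.5 mm when flat; moves with it. Its pivot is 22 mm above the bench, 43 mm from the thumb pad towards the plate.
- pad_front_right (a point): Middle of the top of the brass thumb pad (24 x 20 mm along the base's x, y) on the outer end of the front right rocker shim, a steel lever 14 mm wide; 42 to 45 mm above the bench as found, 25.5 mm when flat; moves with it. Its pivot is 22 mm above the bench, 43 mm from the thumb pad towards the plate.
- pad_rear_left (a point): Middle of the top of the brass thumb pad (24 x 20 mm along the base's x, y) on the outer end of the rear left rocker shim, a steel lever 14 mm wide; 42 to 45 mm above the bench as found, 25.5 mm when flat; moves with it. Its pivot is 22 mm above the bench, 43 mm from the thumb pad towards the plate.
- pad_rear_right (a point): Middle of the top of the brass thumb pad (24 x 20 mm along the base's x, y) on the outer end of the rear right rocker shim, a steel lever 14 mm wide; 42 to 45 mm above the bench as found, 25.5 mm when flat; moves with it. Its pivot is 22 mm above the bench, 43 mm from the thumb pad towards the plate.
- shim_front_left (a joint): Angle of the front left rocker shim, rad: 0 to 0.05 as found (thumb pad up), 0.45 flat (level, on its stop). Goes down under about 12 N on the thumb pad and stays where left; its inner end rises and bears under the plate corner in place of the lost pad. At a corner whose stud has its pad, that pad blocks it hard at about 0.15.
- shim_front_right (a joint): Angle of the front right rocker shim, rad: 0 to 0.05 as found (thumb pad up), 0.45 flat (level, on its stop). Goes down under about 12 N on the thumb pad and stays where left; its inner end rises and bears under the plate corner in place of the lost pad. At a corner whose stud has its pad, that pad blocks it hard at about 0.15.
- shim_rear_left (a joint): Angle of the rear left rocker shim, rad: 0 to 0.05 as found (thumb pad up), 0.45 flat (level, on its stop). Goes down under about 12 N on the thumb pad and stays where left; its inner end rises and bears under the plate corner in place of the lost pad. At a corner whose stud has its pad, that pad blocks it hard at about 0.15.
- shim_rear_right (a joint): Angle of the rear right rocker shim, rad: 0 to 0.05 as found (thumb pad up), 0.45 flat (level, on its stop). Goes down under about 12 N on the thumb pad and stays where left; its inner end rises and bears under the plate corner in place of the lost pad. At a corner whose stud has its pad, that pad blocks it hard at about 0.15.
- solder_tin: Small round tin with a lid, 49 mm across, 20 mm high, loose on the bench before the jig; origin at the middle of its underside. Bystander.
- loupe: Folding loupe, 28 x 69 x 14 mm, loose on the bench behind the jig; origin at the middle of its underside. Bystander.
- ring_clamp: Waisted wooden ring clamp, 32 x 104 x 30 mm, loose on the bench to the right of the jig; origin at the middle of its underside. Bystander.
- pliers_flat: Pliers with red grips, 46 x 124 x 10 mm, loose on the bench before the jig; origin at the middle of its underside. Bystander.

How it is judged (in metres and radians):
On the way, in this order (a step that is already met when the one before it is completed fails the run):
1. the corner that gives has been found: a corner of the plate is pressed down by the fingers more than 2.5 mm below its level height, all four shims still up (((z of corner_front_left in the frame of jig_base below 0.0395 m and horizontal distance between the grasp point and corner_front_left below 0.06 m and contact force between the fingers and jig_plate above 1.5 N and value of joint each of shim_front_left, shim_front_right, shim_rear_left, shim_rear_right below 0.25 rad) or (z of corner_front_right in the frame of jig_base below 0.0395 m and horizontal distance between the grasp point and corner_front_right below 0.06 m and contact force between the fingers and jig_plate above 1.5 N and value of joint each of shim_front_left, shim_front_right, shim_rear_left, shim_rear_right below 0.25 rad) or (z of corner_rear_left in the frame of jig_base below 0.0395 m and horizontal distance between the grasp point and corner_rear_left below 0.06 m and contact force between the fingers and jig_plate above 1.5 N and value of joint each of shim_front_left, shim_front_right, shim_rear_left, shim_rear_right below 0.25 rad) or (z of corner_rear_right in the frame of jig_base below 0.0395 m and horizontal distance between the grasp point and corner_rear_right below 0.06 m and contact force between the fingers and jig_plate above 1.5 N and value of joint each of shim_front_left, shim_front_right, shim_rear_left, shim_rear_right below 0.25 rad))), for 0.1 s.
2. one shim is pressed flat (above 0.40 rad) (((value of joint shim_front_left above 0.4 rad and value of joint each of shim_front_right, shim_rear_left, shim_rear_right below 0.25 rad) or (value of joint shim_front_right above 0.4 rad and value of joint each of shim_front_left, shim_rear_left, shim_rear_right below 0.25 rad) or (value of joint shim_rear_left above 0.4 rad and value of joint each of shim_front_left, shim_front_right, shim_rear_right below 0.25 rad) or (value of joint shim_rear_right above 0.4 rad and value of joint each of shim_front_left, shim_front_right, shim_rear_left below 0.25 rad))), for 0.2 s.
At the end, for the whole second after the job is handed in: One shim flat (above 0.36 rad), the other three up (below 0.25 rad); the fingers push the plate with over 3 N within 60 mm of that shim's corner point, which stands at most 1.5 mm below its level height of 42 mm; tin, loupe, ring clamp and pliers within 20 mm of where they were ((((value of joint shim_front_left above 0.36 rad and value of joint each of shim_front_right, shim_rear_left, shim_rear_right below 0.25 rad) and horizontal distance between the grasp point and corner_front_left below 0.06 m and contact force between the fingers and jig_plate above 3 N and z of corner_front_left in the frame of jig_base above 0.0405 m) or ((value of joint shim_front_right above 0.36 rad and value of joint each of shim_front_left, shim_rear_left, shim_rear_right below 0.25 rad) and horizontal distance between the grasp point and corner_front_right below 0.06 m and contact force between the fingers and jig_plate above 3 N and z of corner_front_right in the frame of jig_base above 0.0405 m) or ((value of joint shim_rear_left above 0.36 rad and value of joint each of shim_front_left, shim_front_right, shim_rear_right below 0.25 rad) and horizontal distance between the grasp point and corner_rear_left below 0.06 m and contact force between the fingers and jig_plate above 3 N and z of corner_rear_left in the frame of jig_base above 0.0405 m) or ((value of joint shim_rear_right above 0.36 rad and value of joint each of shim_front_left, shim_front_right, shim_rear_left below 0.25 rad) and horizontal distance between the grasp point and corner_rear_right below 0.06 m and contact force between the fingers and jig_plate above 3 N and z of corner_rear_right in the frame of jig_base above 0.0405 m)) and distance of each of solder_tin, loupe, ring_clamp, pliers_flat from where it was at the start of the episode below 0.02 m); the arm keeps its last pose, push and grip.
It fails at once if the tin, the loupe, the ring clamp or the pliers is moved by more than 20 mm, or lifted (distance of any of solder_tin, loupe, ring_clamp, pliers_flat from where it was at the start of the episode above 0.02 m).
It also fails if it takes over 51 s, if anything falls off the work surface, if the arm or the gripper's body presses on something with over 40 N, if the wrist force passes 120 N, or if a joint passes its speed limit or range.

## Working session

There is one attempt and no reset: what is moved stays moved. The work goes in short steps, Python scripts to look and compute and a shell command to move; the robot and the scene stay as the last step left them, time stands still between calls to the robot, and variables do not carry over. Pictures are saved under pics/ and viewed, about 8 in all and at most 12, crops included, and the job is handed in when it is done.

```bash
mkdir -p pics; ls; python3 - <<'E'
from rig import sensors,cams
import cv2,numpy as np
s=sensors.observe();print(s)
for n in("top","side"):
    im,d=cams.get_image(n);cv2.imwrite(f"pics/{n}0.png",im);np.savez(f"{n}0.npz",im=im,d=d);print(n,cams.calibration(n))
E
```

```text
pics
{'time_s': 0.0, 'q': array([-7.95425662e+01,  2.18413531e+01,  7.43863896e+01, -9.91383897e-04,
        8.38589934e+01, -1.23342870e+01]), 'qvel': array([-0.06255775, -0.05920315,  0.02590693,  0.04251692, -0.08022879,
       -0.02466795]), 'joint_efforts': array([-1.46561329e-04, -4.48462701e+01, -2.31274474e+01, -2.21405421e-04,
        4.78870046e-03, -4.63560838e-06]), 'position': array([ 0.21300009, -0.50669224,  0.1967988 ]), 'tool_rot': array([[-2.91685379e-04,  3.87383876e-01, -9.21918460e-01],
       [ 1.48556170e-03, -9.21917315e-01, -3.87383864e-01],
       [-9.99998854e-01, -1.48256097e-03, -3.06572849e-04]]), 'ft_force': array([ 0.12455236, -0.30287049,  0.69049039]), 'wrist_torque': array([-0.05577714, -0.03194228, -0.0240162 ]), 'grip_width': 0.08551447763199319}
top {'vertical_fov': 54.41766603980897, 'cx': 249.59884172209135, 'cy': 193.29298232233546, 'distortion': array([-0.07101413,  0.        ,  0.        ,  0.        ,  0.        ]), 'extrinsics': array([[ 6.49410723e-03, -9.98499985e-01,  5.43654929e-02,
         5.15009310e-01],
       [-9.99930561e-01, -7.01882039e-03, -9.46622107e-03,
        -3.00532995e-06],
       [ 9.83360322e-03, -5.43002432e-02, -9.98476231e-01,
         9.15952093e-01],
       [ 0.00000000e+00,  0.00000000e+00,  0.00000000e+00,
         1.00000000e+00]])}
side {'vertical_fov': 42.69867534398837, 'cx': 251.79525888536145, 'cy': 187.7682753240605, 'distortion': array([0.00829199, 0.        , 0.        , 0.        , 0.        ]), 'extrinsics': array([[ 9.82045733e-01, -1.17837736e-01,  1.47310712e-01,
         3.99941290e-01],
       [-1.88642387e-01, -6.11468243e-01,  7.68453406e-01,
        -7.51128678e-01],
       [-4.76986840e-04, -7.82445433e-01, -6.22718971e-01,
         6.74169623e-01],
       [ 0.00000000e+00,  0.00000000e+00,  0.00000000e+00,
         1.00000000e+00]])}
```

View pics/top0.png

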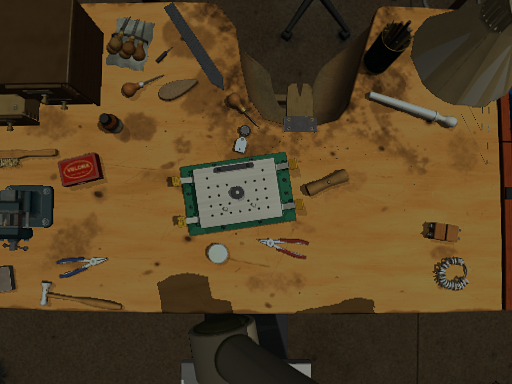

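View pics/side0.png

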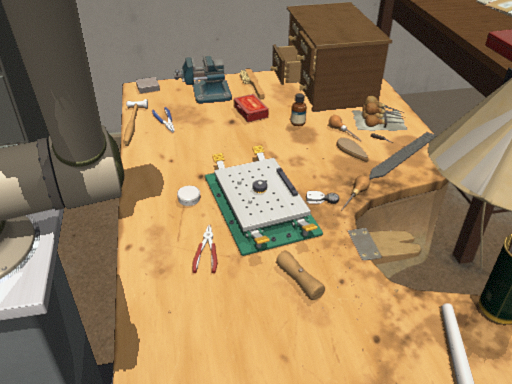

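The top view shows the jig centred near (238,193), yawed slightly, with brass pads near (175,182), (180,221), (293,163) and (300,205). The tin is at (217,254), pliers at (283,246), clamp at (325,182) and loupe at (241,142). Next I'll measure the plate and the pads.

```bash
cat > h.py <<'E'
import numpy as np,cv2
from rig import cams
def K(c): f=192/np.tan(np.radians(c["vertical_fov"]/2)); return np.array([[f,0,c["cx"]],[0,f,c["cy"]],[0,0,1]])
def ray(n,uv,z):
    c=cams.calibration(n);T=c["extrinsics"]
    p=cv2.undistortPoints(np.float64(uv).reshape(-1,1,2),K(c),c["distortion"]).reshape(-1,2)
    d=np.c_[p,np.ones(len(p))]@T[:3,:3].T;o=T[:3,3]
    return o+d*((z-o[2])/d[:,2])[:,None]
def proj(n,P):
    c=cams.calibration(n);W=np.linalg.inv(c["extrinsics"])
    return cv2.projectPoints(np.float64(P).reshape(-1,1,3),cv2.Rodrigues(W[:3,:3])[0],W[:3,3],K(c),c["distortion"])[0].reshape(-1,2)
E
python3 - <<'E'
from h import *
for n in("top","side"):
    z=np.load(n+"0.npz");im=z["im"];hsv=cv2.cvtColor(im,cv2.COLOR_BGR2HSV)
    g=cv2.inRange(hsv,(55,90,30),(95,255,255))
    cs=cv2.findContours(g,cv2.RETR_EXTERNAL,cv2.CHAIN_APPROX_NONE)[0];c=max(cs,key=cv2.contourArea)
    x,y,w,h=cv2.boundingRect(c);roi=np.zeros_like(g);roi[y-8:y+h+8,x-18:x+w+18]=255
    P=ray(n,c.reshape(-1,2),.010)[:,:2]
    print(n,"base",cv2.minAreaRect(P.astype(np.float32)))
    br=cv2.inRange(hsv,(18,130,90),(32,255,255))&roi
    s=cv2.inRange(hsv,(0,0,110),(179,50,255))&roi
    s=cv2.morphologyEx(s,cv2.MORPH_OPEN,np.ones((9,9)))  if n=="top" else cv2.morphologyEx(s,cv2.MORPH_OPEN,np.ones((5,5)))
    c2=max(cv2.findContours(s,cv2.RETR_EXTERNAL,cv2.CHAIN_APPROX_NONE)[0],key=cv2.contourArea)
    P=ray(n,c2.reshape(-1,2),.042)[:,:2];r=cv2.minAreaRect(P.astype(np.float32));print("plate",r);
    k,l,st,ce=cv2.connectedComponentsWithStats(br)
    for i in range(1,k):
        if st[i,4]>12: print("brass",st[i],ce[i].round(1),ray(n,ce[i],.0435)[0].round(4))
    v=im.copy();cv2.drawContours(v,[c2],-1,(255,0,255),1);v[br>0]=(0,0,255)
    cv2.imwrite(f"pics/{n}1.png",cv2.resize(v[y-30:y+h+30,x-30:x+w+30],None,fx=3.5 if n=="top" else 3,fy=3.5 if n=="top" else 3,interpolation=cv2.INTER_NEAREST))
E
```

```text
top base ((0.4959630072116852, 0.010152347385883331), (0.028215477243065834, 0.2595212161540985), 8.935638427734375)
plate ((0.5163500905036926, 0.01618124544620514), (0.06071661040186882, 0.19207268953323364), 0.41156715154647827)
brass [170 200  15   8 102] [176.9 203.3] [0.5379 0.1615 0.0435]
brass [293 200  21  10 114] [301.6 203.6] [ 0.5391 -0.1302  0.0435]
brass [170 214  17  22 245] [178.4 225.7] [0.4857 0.1573 0.0435]
brass [308 219   6   6  19] [311.1 221.6] [ 0.4971 -0.1525  0.0435]
brass [221 229  39  14 207] [242.5 238.6] [0.4569 0.0074 0.0435]
brass [197 232  30   8  90] [213.1 236.1] [0.4622 0.0761 0.0435]
brass [260 236  20   4  35] [269.  237.5] [ 0.4598 -0.0541  0.0435]
brass [303 237  11   4  20] [308.4 239.2] [ 0.4562 -0.1461  0.0435]
side base ((0.5631585717201233, 0.017187081277370453), (0.1664663404226303, 0.2607577443122864), 8.951055526733398)
plate ((0.563739001750946, 0.021203629672527313), (0.1402064859867096, 0.2122957706451416), 8.833491325378418)
brass [188 166  26  17 175] [197.7 170.9] [0.4456 0.1063 0.0435]
brass [281 166  18  11  61] [288.8 169.4] [0
[... 271 characters left out ...]
732 -0.0786  0.0435]
brass [302 224  15   7  72] [309.4 227.1] [ 0.6327 -0.1095  0.0435]
brass [254 236  15   8  80] [261.4 239.6] [ 0.5377 -0.1249  0.0435]
brass [225 243  12  12  55] [230.7 249.4] [ 0.4791 -0.1388  0.0435]
brass [309 243   7   9  23] [312.3 247.3] [ 0.6231 -0.1612  0.0435]
brass [200 244  10  19 102] [205.5 255.7] [ 0.4331 -0.1457  0.0435]
brass [283 247   7   5  15] [285.4 248.4] [ 0.5752 -0.1549  0.0435]
brass [259 248  23  15 141] [269.6 255.5] [ 0.5439 -0.1665  0.0435]
brass [298 253  19  10  97] [305.1 257.9] [ 0.6035 -0.1837  0.0435]
brass [218 255   8   8  23] [220.6 258.7] [ 0.4581 -0.1576  0.0435]
brass [333 258   7   5  16] [335.9 260.8] [ 0.6541 -0.2005  0.0435]
```

View pics/top1.png

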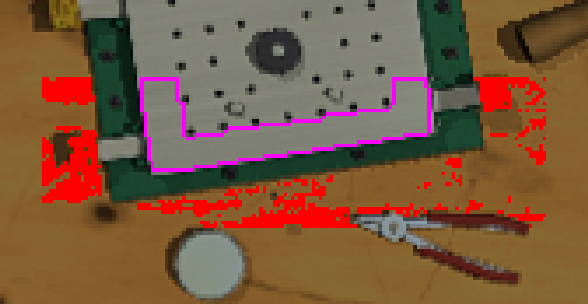

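The side view gives the base as 166x261 mm at yaw 8.95°, which fits the known size. In the top view the green was split by shims and shadow, so I'll merge the parts, compute the points and overlay them as a check.

```bash
python3 - <<'E'
from h import *
z=np.load("top0.npz");im=z["im"];hsv=cv2.cvtColor(im,cv2.COLOR_BGR2HSV)
g=cv2.inRange(hsv,(55,90,25),(95,255,255));g[:,:165]=0;g[:,320:]=0;g[:140]=0;g[250:]=0
g=cv2.morphologyEx(g,cv2.MORPH_OPEN,np.ones((2,2)))
pt=np.argwhere(g)[:,::-1]
r=cv2.minAreaRect(ray("top",pt,.010)[:,:2].astype(np.float32));print("base top",r)
d=z["d"];
c=(np.array(r[0])+np.array([.5632,.0172]))/2;a=np.radians(8.95);print(c)
R=np.array([[np.cos(a),-np.sin(a)],[np.sin(a),np.cos(a)]])
pts={}
for sx,f in((-1,"front"),(1,"rear")):
    for sy,s in((1,"left"),(-1,"right")):
        pts[f+"_"+s]=np.r_[c+R@[sx*.052,sy*.082],.042]
out={k:v.round(4) for k,v in pts.items()};print(out)
ed=[np.r_[c+R@[sx*.070,sy*.097],.042] for sx in(-1,1) for sy in(-1,1)]+[np.r_[c+R@[sx*.085,sy*.131],.010] for sx in(-1,1) for sy in(-1,1)]
vs=[]
for n in("top","side"):
    v=np.load(n+"0.npz")["im"];x0,y0=(160,140) if n=="top" else (190,130)
    v=cv2.resize(v[y0:y0+115,x0:x0+165],None,fx=4.5,fy=4.5,interpolation=cv2.INTER_CUBIC)[:,:742]
    for P,col in((list(pts.values()),(255,0,255)),(ed,(0,0,255))):
        for u in proj(n,P): cv2.circle(v,tuple(int(t) for t in (u-[x0,y0]+.5)*4.5),3,col,-1)
    cv2.imwrite(f"pics/{n}2.png",v)
E
```

```text
base top ((0.5624280571937561, 0.018448777496814728), (0.16745536029338837, 0.2599010467529297), 8.847421646118164)
[0.56281403 0.01782439]
{'front_left': array([0.4987, 0.0907, 0.042 ]), 'front_right': array([ 0.5242, -0.0713,  0.042 ]), 'rear_left': array([0.6014, 0.1069, 0.042 ]), 'rear_right': array([ 0.6269, -0.0551,  0.042 ])}
```

View pics/top2.png

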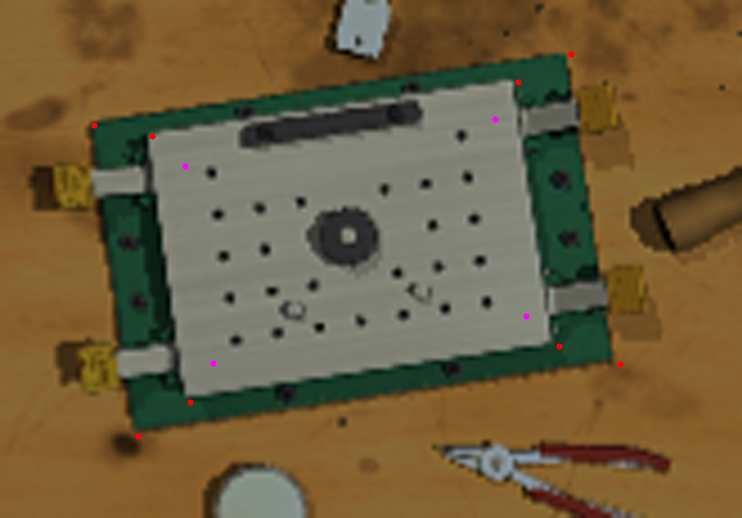

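View pics/side2.png

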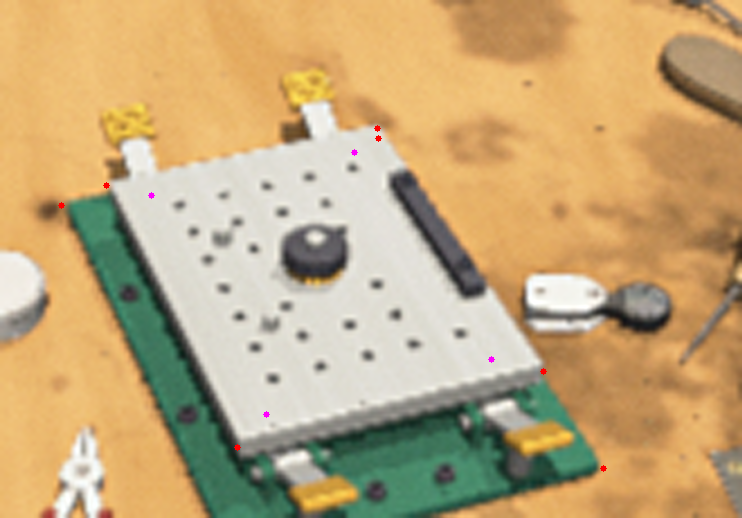

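The overlays agree to about 2 mm: all plate and base corners are on the picture corners. The pads are at crop pixels (72,186), (98,367), (598,107) and (628,288). I'll compute their positions and the shifts needed.

```bash
cat > go.py <<'E'
import sys,json
from h import *
from rig import sensors
C=np.array([.5628,.0178]);a=np.radians(8.95);R=np.array([[np.cos(a),-np.sin(a)],[np.sin(a),np.cos(a)]])
# base-frame points
B=dict(fl=(-.052,.082),fr=(-.052,-.082),rl=(.052,.082),rr=(.052,-.082))
def st(*names):
    s=sensors.observe();p=s["position"];T=s["tool_rot"]
    print("t",s["time_s"],"p",p.round(4),"F",s["ft_force"].round(1),"w",round(s["grip_width"],4),"base xy",(R.T@(p[:2]-C)).round(4),"q",s["q"].round(0))
    for n in names:
        t=np.r_[C+R@np.array(B[n]),p[2]]; print(n,"shift in tool axes",(T.T@(t-p)).round(4))
    Tt=np.c_[[0,0,-1],np.r_[-R[:,1],0],np.r_[-R[:,0],0]]
    print("turn to aligned",cv2.Rodrigues(T.T@Tt)[0].ravel().round(4))
if __name__=="__main__": st(*sys.argv[1:])
E
python3 - <<'E'
from go import *
u=np.array([(72,186),(98,367),(598,107),(628,288)])/4.5+[160,140]-.5
P=ray("top",u,.0435);print(P.round(4),((P[:,:2]-C)@R).round(4))
u=np.array([(128,121),(308,87),(325,492),(539,436)])/4.5+[190,130]-.5
P=ray("side",u,.0435);print(P.round(4),((P[:,:2]-C)@R).round(4))
st("fl","fr","rl","rr")
E
python3 -m crank '{"hand":[255,255,255,255,255],"translation":[[0,-0.027,-0.042],[0,-0.054,-0.084],[0,-0.081,-0.126],[0,-0.108,-0.168],[0,-0.135,-0.21]],"dr":[[0.05,0,0],[0.1,0,0],[0.15,0,0],[0.2,0,0],[0.241,0,0]]}' 40; python3 go.py fl fr rl rr
```

```text
[[ 0.5906  0.1658  0.0435]
 [ 0.4965  0.1507  0.0435]
 [ 0.634  -0.1086  0.0435]
 [ 0.5394 -0.1243  0.0435]] [[ 0.0504  0.1419]
 [-0.0448  0.1416]
 [ 0.0507 -0.136 ]
 [-0.0452 -0.1367]]
[[ 0.4959  0.1524  0.0435]
 [ 0.59    0.1651  0.0435]
 [ 0.5387 -0.1231  0.0435]
 [ 0.6331 -0.1075  0.0435]] [[-0.0451  0.1434]
 [ 0.0497  0.1412]
 [-0.0457 -0.1355]
 [ 0.0499 -0.1347]]
t 0.1 p [ 0.213  -0.5067  0.1969] F [ 0.2 -1.1 -0.7] w 0.0855 base xy [-0.4272 -0.4637] q [-80.  22.  74.  -0.  84. -12.]
fl shift in tool axes [ 0.0007 -0.4401 -0.4948]
fr shift in tool axes [ 0.0005 -0.2809 -0.4556]
rl shift in tool axes [ 0.0007 -0.4153 -0.5958]
rr shift in tool axes [ 5.000e-04 -2.560e-01 -5.566e-01]
turn to aligned [ 2.416e-01 -1.000e-04  1.300e-03]
time_s: 0.6
position: [0.355, -0.2993, 0.1973]
tool_rot: [[-0.0, 0.154, -0.988], [0.0, -0.988, -0.154], [-1.0, -0.0, 0.0]]
ft_force: [0.8, -0.2, -0.1]
grip_width: 0.0124
t 0.6 p [ 0.355  -0.2993  0.1973] F [ 0.8 -0.2 -0.1] w 0.0124 base xy [-0.2546 -0.281 ] q [-55.  13.  87.   0.  80.  26.]
fl shift in tool axes [ 1.000e-04 -3.633e-01 -2.019e-01]
fr shift in tool axes [ 1.000e-04 -1.993e-01 -2.022e-01]
rl shift in tool axes [ 1.000e-04 -3.635e-01 -3.059e-01]
rr shift in tool axes [ 0.     -0.1995 -0.3062]
turn to aligned [-0.0018  0.0001  0.0004]
```

```bash
python3 -m crank '{"hand":[255,255,255,255,255],"translation":[[0,-0.035,-0.035],[0,-0.07,-0.07],[0.03,-0.105,-0.105],[0.05,-0.14,-0.14],[0.065,-0.17,-0.172]],"dr":[[0,0,0],[0,0,0],[0,0,0],[0,0,0],[0,0,0]]}'
python3 -m crank '{"hand":[255,255,255,255,255],"translation":[[0.015,-0.029,-0.03],[0.05,-0.029,-0.03],[0.07,-0.029,-0.03],[0.075,-0.029,-0.03],[0.075,-0.029,-0.03]],"dr":[[0,0,0],[0,0,0],[0,0,0],[0,0,0],[0,0,0]]}'; python3 - <<'E'
from go import *
B.update(pfl=(-.045,.142),pfr=(-.045,-.136),prl=(.05,.142),prr=(.05,-.136))
st("fr","fl")
for n in("top","side"): cv2.imwrite(f"pics/{n}3.png",cams.get_image(n)[0])
v=cv2.imread("pics/side3.png")[90:290,150:370];cv2.imwrite("pics/side3c.png",cv2.resize(v,None,fx=2.9,fy=2.9,interpolation=cv2.INTER_CUBIC))
E
```

```text
time_s: 1.1
position: [0.4938, -0.1102, 0.1338]
tool_rot: [[-0.001, 0.156, -0.988], [0.0, -0.988, -0.156], [-1.0, -0.001, 0.001]]
ft_force: [0.4, -1.6, 1.3]
grip_width: 0.0001
time_s: 1.6
position: [0.5183, -0.0788, 0.0597]
tool_rot: [[-0.001, 0.156, -0.988], [0.0, -0.988, -0.156], [-1.0, -0.001, 0.001]]
ft_force: [-0.8, -0.5, 0.2]
grip_width: 0.0002
t 1.6 p [ 0.5183 -0.0788  0.0597] F [-0.8 -0.5  0.2] w 0.0002 base xy [-0.059  -0.0885] q [-22.  28.  90.   0.  62.  59.]
fr shift in tool axes [-0.     -0.0065 -0.007 ]
fl shift in tool axes [ 1.000e-04 -1.705e-01 -7.000e-03]
turn to aligned [0.0003 0.0011 0.0007]
```

View pics/side3c.png

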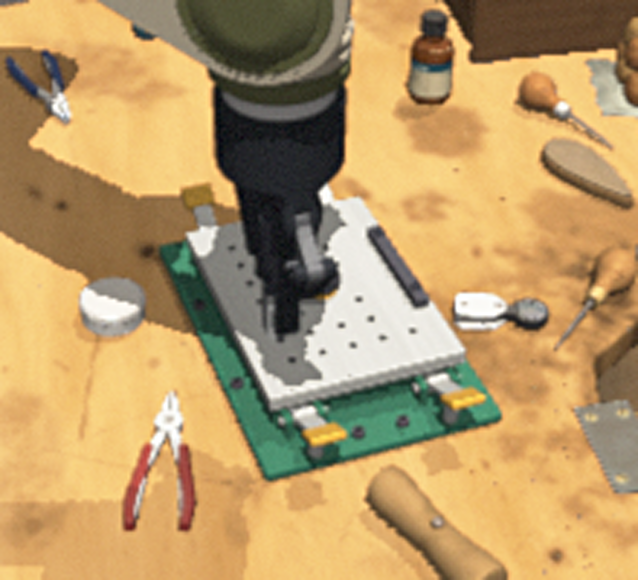

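The side view has the fingertip at crop (288,332), above the front right corner area and clear of everything. Now I'll probe that corner.

```bash
python3 -m crank '{"hand":[255,255,255,255,255],"translation":[[0.006,-0.006,-0.007],[0.012,-0.006,-0.007],[0.016,-0.006,-0.007],[0.018,-0.006,-0.007],[0.019,-0.006,-0.007]],"dr":[[0,0,0],[0,0,0],[0,0,0],[0,0,0],[0,0,0]]}'; 
python3 -m crank '{"hand":[255,255],"translation":[[0.001,0,0],[0.0015,0,0]],"dr":[[0,0,0],[0,0,0]]}'; 
```

```text
time_s: 2.2
position: [0.5243, -0.0717, 0.0407]
tool_rot: [[-0.0, 0.156, -0.988], [0.0, -0.988, -0.156], [-1.0, -0.0, 0.0]]
ft_force: [0.3, 0.7, 0.3]
grip_width: -0.0004
time_s: 2.4
position: [0.5245, -0.0718, 0.0395]
tool_rot: [[0.0, 0.156, -0.988], [-0.0, -0.988, -0.156], [-1.0, 0.0, -0.0]]
ft_force: [0.2, 0.7, -0.8]
grip_width: -0.0
```

```bash
python3 -m crank '{"hand":[255,255,255],"translation":[[0.001,0,0],[0.002,0,0],[0.002,0,0]],"dr":[[0,0,0],[0,0,0],[0,0,0]]}'; 
python3 -m crank '{"hand":[255,255,255],"translation":[[0.001,0,0],[0.002,0,0],[0.002,0,0]],"dr":[[0,0,0],[0,0,0],[0,0,0]]}'
```

```text
time_s: 2.7
position: [0.5244, -0.0717, 0.0373]
tool_rot: [[-0.0, 0.156, -0.988], [0.0, -0.988, -0.156], [-1.0, -0.0, 0.0]]
ft_force: [0.9, 0.8, 0.2]
grip_width: -0.0
time_s: 3.0
position: [0.5244, -0.0717, 0.0353]
tool_rot: [[-0.0, 0.156, -0.988], [0.0, -0.988, -0.156], [-1.0, -0.0, 0.0]]
ft_force: [0.1, -0.6, -0.6]
grip_width: 0.0001
```

```bash
python3 - <<'E'
from go import *
st()
for n,(y,x) in dict(side=(130,180),top=(120,160)).items(): 
    v=cams.get_image(n)[0][y:y+130,x:x+170];cv2.imwrite(f"pics/{n}4c.png",cv2.resize(v,None,fx=4,fy=4,interpolation=cv2.INTER_CUBIC))
E
```

```text
t 3.0 p [ 0.5244 -0.0717  0.0353] F [ 0.1 -0.6 -0.6] w 0.0001 base xy [-0.0519 -0.0824] q [-21.  30.  91.   0.  59.  60.]
turn to aligned [0.0006 0.0002 0.0001]
```

View pics/side4c.png

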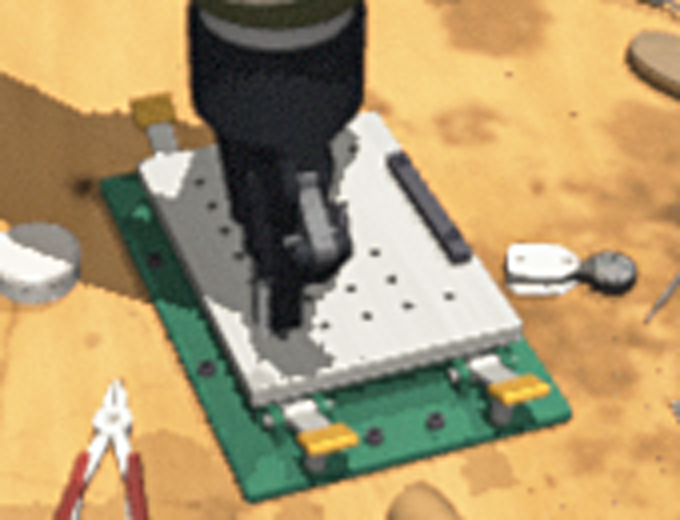

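The fingertip shows at crop (285,330), and there's still no force. I'll compare that with where the reported TCP should project, and check the depth.

```bash
python3 - <<'E'
from go import *
p=sensors.observe()["position"]
print(proj("side",p),proj("top",p), "seen tip ray@.042/.05",ray("side",[(251.2,212.5)],.042),ray("side",[(251.2,212.5)],.055))
im,d=cams.get_image("side");c=cams.calibration("side");T=c["extrinsics"]
v,u=np.mgrid[0:384,0:512];uv=np.c_[u.ravel(),v.ravel()].astype(float)
q=cv2.undistortPoints(uv.reshape(-1,1,2),K(c),c["distortion"]).reshape(-1,2)
W=((np.c_[q,np.ones(len(q))]*d.reshape(-1,1))@T[:3,:3].T+T[:3,3]).reshape(384,512,3)
for v in range(190,236,3): print(v,[tuple((W[v,u]*1000).round().astype(int)) for u in (246,251,256)],im[v,251])
L=(W[...,:2]-C)@R
m=(d>0)&(im.min(2)>90)&(W[...,2]>.03)&(W[...,2]<.06)
for n in("fl","fr","rl","rr"):
    k=m&(np.abs(L-np.array(B[n])).max(2)<.014);print(n,k.sum(),np.median(W[...,2][k]).round(4) if k.any() else 0)
E
```

```text
[[248.88383492 224.23627865]] [[276.34647242 209.76753599]] seen tip ray@.042/.05 [[ 0.53378919 -0.04660355  0.042     ]] [[ 0.53103673 -0.06109147  0.055     ]]
190 [(np.int64(517), np.int64(-86), np.int64(132)), (np.int64(520), np.int64(-117), np.int64(156)), (np.int64(526), np.int64(-129), np.int64(164))] [105 101 102]
193 [(np.int64(517), np.int64(-89), np.int64(127)), (np.int64(520), np.int64(-117), np.int64(149)), (np.int64(525), np.int64(-134), np.int64(162))] [25 17 24]
196 [(np.int64(516), np.int64(-90), np.int64(121)), (np.int64(520), np.int64(-117), np.int64(143)), (np.int64(525), np.int64(-134), np.int64(156))] [31 26 27]
199 [(np.int64(515), np.int64(-97), np.int64(121)), (np.int64(520), np.int64(-120), np.int64(138)), (np.int64(529), np.int64(-114), np.int64(132))] [32 29 29]
202 [(np.int64(518), np.int64(-78), np.int64(97)), (np.int64(527), np.int64(-81), np.int64(99)), (np.int64(549), np.int64(-19), np.int64(43))] [23  8 12]
205 [(np.int64(518), np.int64(-78), np.int64(90)), (np.int64(526), np.int64(-84), np.int64(94)), (np.int64(547), np.int64(-28), np.int64(43))] [2
[... 926 characters left out ...]
))] [125 132 132]
226 [(np.int64(517), np.int64(-82), np.int64(41)), (np.int64(527), np.int64(-81), np.int64(39)), (np.int64(537), np.int64(-79), np.int64(36))] [171 178 181]
229 [(np.int64(517), np.int64(-82), np.int64(33)), (np.int64(527), np.int64(-79), np.int64(29)), (np.int64(541), np.int64(-58), np.int64(8))] [117 123 123]
232 [(np.int64(517), np.int64(-80), np.int64(24)), (np.int64(526), np.int64(-84), np.int64(26)), (np.int64(536), np.int64(-86), np.int64(26))] [191 200 207]
235 [(np.int64(516), np.int64(-85), np.int64(21)), (np.int64(526), np.int64(-87), np.int64(21)), (np.int64(532), np.int64(-102), np.int64(34))] [ 92 103  90]
fl 100 0.0416
fr 178 0.0411
rl 71 0.0413
rr 172 0.0418
```

The depth image puts the visible fingertip at about z=0.075, roughly 35 mm above the reported TCP. That explains why there was no contact. I'll trust force and go down in guarded steps.

```bash
python3 -m crank '{"hand":[255,255,255,255,255],"translation":[[0.004,0,0],[0.008,0,0],[0.012,0,0],[0.015,0,0],[0.018,0,0]],"dr":[[0,0,0],[0,0,0],[0,0,0],[0,0,0],[0,0,0]]}'; python3 - <<'E'
from go import *
st()
im,d=cams.get_image("side");v=im[130:260,180:350];cv2.imwrite("pics/side5c.png",cv2.resize(v,None,fx=4,fy=4,interpolation=cv2.INTER_CUBIC))
g=cv2.cvtColor(im,cv2.COLOR_BGR2GRAY)
print("dark end row per col",[(u,max(v for v in range(190,226) if g[v,u]<45)) for u in range(246,255,2)])
E
```

```text
time_s: 3.65
position: [0.5244, -0.0717, 0.0171]
tool_rot: [[-0.0, 0.156, -0.988], [0.0, -0.988, -0.156], [-1.0, -0.0, 0.0]]
ft_force: [0.1, -0.1, 0.3]
grip_width: 0.0001
t 3.65 p [ 0.5244 -0.0717  0.0171] F [ 0.1 -0.1  0.3] w 0.0001 base xy [-0.0518 -0.0824] q [-21.  31.  92.  -0.  56.  60.]
turn to aligned [0.0006 0.0002 0.0001]
dark end row per col [(246, 206), (248, 219), (250, 219), (252, 218), (254, 218)]
```

Still free, with an estimated 14-20 mm left.

```bash
python3 -m crank '{"hand":[255,255,255,255],"translation":[[0.003,0,0],[0.006,0,0],[0.009,0,0],[0.01,0,0]],"dr":[[0,0,0],[0,0,0],[0,0,0],[0,0,0]]}' | grep -E "posi|force"; python3 -m crank '{"hand":[255,255],"translation":[[0.001,0,0],[0.002,0,0]],"dr":[[0,0,0],[0,0,0]]}'| grep -E "posi|force"
python3 -m crank '{"hand":[255,255],"translation":[[0.001,0,0],[0.002,0,0]],"dr":[[0,0,0],[0,0,0]]}'| grep -E "posi|force"
```

```text
position: [0.5245, -0.0717, 0.0075]
ft_force: [-2.4, 0.4, 9.6]
position: [0.5246, -0.0718, 0.0071]
ft_force: [-8.8, 1.6, 26.6]
position: [0.5246, -0.0718, 0.0067]
ft_force: [-13.8, 2.9, 44.9]
```

Contact came at TCP z≈0.0078 and it is stiff: 45 N moved it only 1 mm. So front right is good, and the tip sits 34 mm above the reported TCP. Next is front left.

```bash
python3 -m crank '{"hand":[255,255,255,255,255],"translation":[[-0.015,0,0],[-0.03,-0.02,0],[-0.03,-0.06,0],[-0.03,-0.105,0],[-0.03,-0.15,0]],"dr":[[0,0,0],[0,0,0],[0,0,0],[0,0,0],[0,0,0]]}' | grep -E "posi|force"
python3 -m crank '{"hand":[255,255,255,255],"translation":[[0.003,-0.014,0],[0.012,-0.014,0],[0.02,-0.014,0],[0.022,-0.014,0]],"dr":[[0,0,0],[0,0,0],[0,0,0],[0,0,0]]}' | grep -E "posi|force"
python3 -m crank '{"hand":[255,255,255],"translation":[[0.002,0,0],[0.004,0,0],[0.004,0,0]],"dr":[[0,0,0],[0,0,0],[0,0,0]]}' | grep -E "posi|force"; python3 go.py fl
```

```text
position: [0.5007, 0.0777, 0.0336]
ft_force: [0.7, -0.6, 0.0]
position: [0.4987, 0.089, 0.0102]
ft_force: [-0.3, 0.4, -0.6]
position: [0.499, 0.0897, 0.0073]
ft_force: [-0.2, -0.2, -0.4]
t 5.7 p [0.499  0.0897 0.0073] F [-0.2 -0.2 -0.4] w -0.0001 base xy [-0.0518  0.081 ] q [-3. 31. 96. -0. 53. 78.]
fl shift in tool axes [-0.     -0.001   0.0002]
turn to aligned [-0.0002  0.     -0.0001]
```

```bash
python3 -m crank '{"hand":[255,255],"translation":[[0.001,0,0],[0.001,0,0]],"dr":[[0,0,0],[0,0,0]]}' | grep -E "posi|force"
python3 -m crank '{"hand":[255,255],"translation":[[0.001,0,0],[0.001,0,0]],"dr":[[0,0,0],[0,0,0]]}' | grep -E "posi|force"
python3 -m crank '{"hand":[255,255],"translation":[[0.001,0,0],[0.001,0,0]],"dr":[[0,0,0],[0,0,0]]}' | grep -E "posi|force"
```

```text
position: [0.499, 0.0901, 0.0066]
ft_force: [0.1, -1.6, 1.3]
position: [0.4989, 0.0902, 0.0055]
ft_force: [0.3, -1.6, 2.2]
position: [0.4989, 0.0903, 0.0045]
ft_force: [-0.6, -1.7, 3.1]
```

The front left corner gives softly. I'll press it further to register the give and meet the bare stud.

```bash
python3 -m crank '{"hand":[255,255,255],"translation":[[0.001,0,0],[0.0015,0,0],[0.0015,0,0]],"dr":[[0,0,0],[0,0,0],[0,0,0]]}' | grep -E "posi|force"
python3 -m crank '{"hand":[255,255,255],"translation":[[0.001,0,0],[0.001,0,0],[0.001,0,0]],"dr":[[0,0,0],[0,0,0],[0,0,0]]}' | grep -E "posi|force"
```

```text
position: [0.4989, 0.0903, 0.0039]
ft_force: [-4.5, -0.5, 14.9]
position: [0.499, 0.0903, 0.0037]
ft_force: [-7.9, -1.3, 24.9]
```

It met the bare stud after about 4 mm (25 N), so front left is the faulty corner. Now I'll move to its thumb pad at base (-0.045, 0.142).

```bash
python3 -m crank '{"hand":[255,255,255,255,255],"translation":[[-0.015,0,0],[-0.025,-0.01,-0.003],[-0.025,-0.045,-0.007],[-0.022,-0.061,-0.007],[-0.019,-0.061,-0.007]],"dr":[[0,0,0],[0,0,0],[0,0,0],[0,0,0],[0,0,0]]}' | grep -E "posi|force"
python3 -m crank '{"hand":[255,255,255,255],"translation":[[0.002,0,0],[0.004,0,0],[0.006,0,0],[0.006,0,0]],"dr":[[0,0,0],[0,0,0],[0,0,0],[0,0,0]]}' | grep -E "posi|force"
python3 - <<'E'
from go import *
st()
v=cams.get_image("side")[0][90:220,150:320];cv2.imwrite("pics/side6c.png",cv2.resize(v,None,fx=4,fy=4,interpolation=cv2.INTER_CUBIC))
v=cams.get_image("top")[0][150:280,120:290];cv2.imwrite("pics/top6c.png",cv2.resize(v,None,fx=4,fy=4,interpolation=cv2.INTER_CUBIC))
E
```

```text
position: [0.4958, 0.1533, 0.0207]
ft_force: [-0.7, 0.1, -0.9]
position: [0.4963, 0.1511, 0.0147]
ft_force: [-0.3, 0.8, -1.1]
t 7.8 p [0.4963 0.1511 0.0147] F [-0.3  0.8 -1.1] w -0.0004 base xy [-0.045  0.142] q [ 4. 31. 94. -0. 55. 85.]
turn to aligned [-0.0003  0.0005  0.    ]
```

View pics/side6c.png

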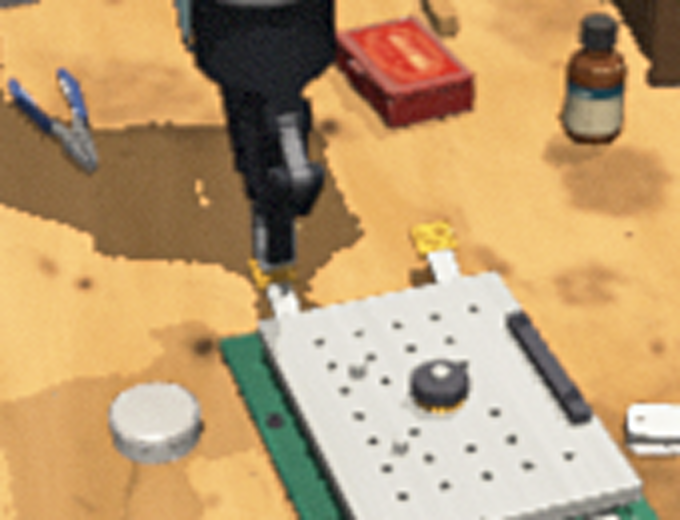

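The tip at crop (276,264) is centred on the front left brass pad. Now I'll press it down.

```bash
python3 -m crank '{"hand":[255,255,255,255,255],"translation":[[0.002,0,0],[0.004,0,0],[0.006,0,0],[0.008,0,0],[0.01,0,0]],"dr":[[0,0,0],[0,0,0],[0,0,0],[0,0,0],[0,0,0]]}' | grep -E "posi|force"
python3 -m crank '{"hand":[255,255,255],"translation":[[0.002,0,0],[0.004,0,0],[0.005,0,0]],"dr":[[0,0,0],[0,0,0],[0,0,0]]}' | grep -E "posi|force"
python3 -m crank '{"hand":[255,255,255],"translation":[[0.002,0,0],[0.004,0,0],[0.005,0,0]],"dr":[[0,0,0],[0,0,0],[0,0,0]]}' | grep -E "posi|force"
```

```text
position: [0.4972, 0.1521, 0.0061]
ft_force: [-0.9, 1.1, 11.9]
position: [0.4974, 0.1524, 0.0012]
ft_force: [-1.1, 5.2, 12.9]
position: [0.4973, 0.1529, -0.0038]
ft_force: [-1.1, 7.4, 13.1]
```

```bash
python3 -m crank '{"hand":[255,255,255],"translation":[[0.002,0,0],[0.003,0,0],[0.004,0,0]],"dr":[[0,0,0],[0,0,0],[0,0,0]]}' | grep -E "posi|force"
python3 -m crank '{"hand":[255,255,255],"translation":[[0.001,0,0],[0.002,0,0],[0.002,0,0]],"dr":[[0,0,0],[0,0,0],[0,0,0]]}' | grep -E "posi|force"
python3 -m crank '{"hand":[255,255,255],"translation":[[0.001,0,0],[0.002,0,0],[0.002,0,0]],"dr":[[0,0,0],[0,0,0],[0,0,0]]}' | grep -E "posi|force"
```

```text
position: [0.4974, 0.1529, -0.0077]
ft_force: [-2.1, 7.5, 13.9]
position: [0.4975, 0.1529, -0.0089]
ft_force: [-3.4, 7.3, 20.5]
position: [0.4977, 0.153, -0.0096]
ft_force: [-8.1, 5.8, 37.9]
```

It's on its stop at TCP z -0.009, as predicted for flat, with force climbing to 38 N. I'll lift, return to the corner and check.

```bash
python3 -m crank '{"hand":[255,255,255,255,255],"translation":[[-0.015,0,0],[-0.035,0,0],[-0.04,0.025,0.003],[-0.04,0.061,0.007],[-0.035,0.061,0.007]],"dr":[[0,0,0],[0,0,0],[0,0,0],[0,0,0],[0,0,0]]}' | grep -E "posi|force"
python3 - <<'E'
from go import *
st("fl")
v=cams.get_image("side")[0][90:220,150:320];cv2.imwrite("pics/side7c.png",cv2.resize(v,None,fx=4,fy=4,interpolation=cv2.INTER_CUBIC))
E
```

```text
position: [0.4998, 0.0875, 0.0225]
ft_force: [-0.1, 0.7, -0.1]
t 10.4 p [0.4998 0.0875 0.0225] F [-0.1  0.7 -0.1] w 0.0002 base xy [-0.0514  0.0786] q [-3. 29. 95. -0. 55. 78.]
fl shift in tool axes [-0.     -0.0034  0.0006]
turn to aligned [-0.0023 -0.0018 -0.001 ]
```

View pics/side7c.png

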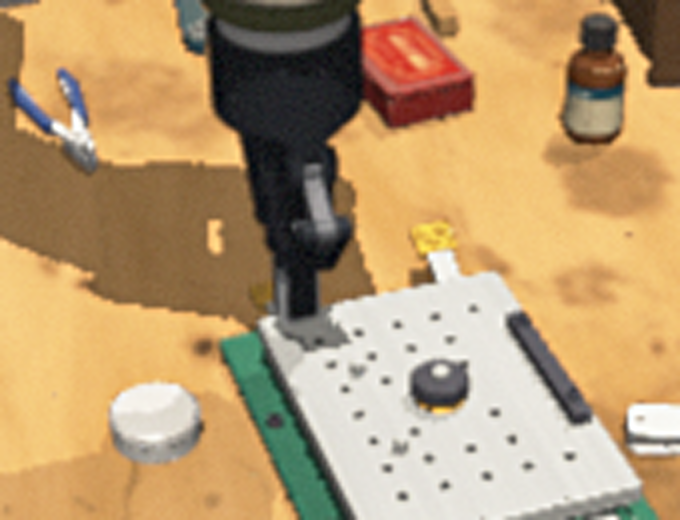

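The tip is over the front left corner at crop (298,322), its brass pad at (262,295) is now down, and the tin hasn't moved. Time to press.

```bash
python3 -m crank '{"hand":[255,255,255,255,255],"translation":[[0.004,-0.003,0],[0.008,-0.003,0],[0.011,-0.003,0],[0.014,-0.003,0],[0.014,-0.003,0]],"dr":[[0,0,0],[0,0,0],[0,0,0],[0,0,0],[0,0,0]]}' | grep -E "posi|force"
python3 -m crank '{"hand":[255,255],"translation":[[0.001,0,0],[0.001,0,0]],"dr":[[0,0,0],[0,0,0]]}' | grep -E "posi|force"
python3 -m crank '{"hand":[255,255],"translation":[[0.001,0,0],[0.001,0,0]],"dr":[[0,0,0],[0,0,0]]}' | grep -E "posi|force"
```

```text
position: [0.4982, 0.0938, 0.0081]
ft_force: [-1.1, 1.9, 3.8]
position: [0.4983, 0.0938, 0.0079]
ft_force: [-3.6, 0.8, 13.8]
position: [0.4984, 0.0939, 0.0078]
ft_force: [-7.2, 0.9, 24.2]
```

The corner now holds firm: 24 N moves it 0.3 mm, against about 4 mm of give before. One last check of the bystanders and the hold, then I'll hand in.

```bash
python3 -m crank '{"hand":[255,255,255],"translation":[[0,0,0],[0,0,0],[0,0,0]],"dr":[[0,0,0],[0,0,0],[0,0,0]]}' | grep -E "posi|force"; python3 - <<'E'
from go import *
im=cams.get_image("side")[0];i0=np.load("side0.npz")["im"]
for n,(u,v,w,h) in dict(tin=(176,184,26,26),pliers=(190,224,30,50),clamp=(272,246,56,56),loupe=(306,188,36,18),pads_r=(245,222,75,35),pad_rl=(250,142,20,22)).items():
    s=(slice(v,v+h),slice(u,u+w));r=cv2.matchTemplate(im[v-8:v+h+8,u-8:u+w+8],i0[s],cv2.TM_CCOEFF_NORMED);_,m,_,l=cv2.minMaxLoc(r);print(n,round(m,2),"shift px",l[0]-8,l[1]-8)
st()
E
```

```text
position: [0.4984, 0.0938, 0.0078]
ft_force: [-6.8, 1.0, 24.6]
tin 0.96 shift px 0 0
pliers 0.97 shift px 0 0
clamp 1.0 shift px 0 0
loupe 1.0 shift px 0 0
pads_r 1.0 shift px 0 0
pad_rl 0.99 shift px 0 0
t 11.7 p [0.4984 0.0938 0.0078] F [-6.9  1.5 24.3] w -0.0001 base xy [-0.0518  0.0851] q [-3. 31. 96.  0. 53. 78.]
turn to aligned [ 0.0013 -0.0012  0.    ]
```

```bash
python3 -c "
from rig import env;print(env.close_job())"
```

```text
the job is handed in; nothing more can be done
None
```

The front left corner was the one that gave. I pressed its shim flat, and the job is handed in with the fingertip still pushing on that corner at about 24 N. No verdict is reported.

- **Finding the corner:** front right held firm, moving about 1 mm under 45 N. Front left gave about 4 mm under roughly 3 N, then met the bare stud. I didn't press the two rear corners, because the faulty one was already found.
- **Shim:** the front left shim went down at about 13 N and reached its stop, with the force then climbing to 38 N. The height at the stop matches flat.
- **Proof:** on re-pressing, the corner moved only about 0.3 mm under 24 N. It also stood slightly higher than the good front right corner had when pressed.
- **Surroundings:** in the side camera, the tin, pliers, clamp, loupe and the other three thumb pads had all shifted 0 px from the first picture. Robot time was 11.7 s of the allowed 51 s.
- **Disagreement:** the visible fingertip was about 34 mm above the reported TCP height, both in the side camera's depth and at first contact with the plate. I didn't find out why, and worked from the contact forces instead.

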